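# Third hand at the grinding box: hold a copper casting against the fence

### The arm

A 6-joint arm with a two-finger parallel gripper is mounted at the origin on the work surface. World frame = base frame: x ahead of the robot, y to its left, z up, the work surface at z = 0. Lengths are in m, angles in degrees, forces in N, time in s.
With the tool pointing down it reaches from about 0.375 to 0.9 m from the base axis. Payload 3.1 kg.
Tool frame: the origin (TCP) lies at the very end of the fingers, on their centre line; the grasp point (between the pads) lies 19 mm behind it; z points along the fingers, y is the line along which they close (so a half turn about z gives the same grasp; the last joint's range is limited). The gripper opens to 87 mm and grips with 3 to 60 N. Pads are 19 mm wide; open, the fingers measure 117 mm over their backs; the gripper's body (75 mm by 190 mm) begins 51 mm behind the grasp point.
Start: joints at [-80.472, 30.224, 82.088, -0, 67.689, -10.227], TCP at [0.211, -0.588, 0.223] pointing down, gripper open.
Joint ranges: [-176.69, 176.69], [-43.24, 126.21], [12.49, 139.97], [-82, 262], [0, 151.66], [-163.58, 163.58]. Speed limits (degrees/s): [159.86, 159.86, 180, 180, 180, 180].

### API

Orientations are given as a 3x3 rotation matrix whose columns are the frame's x, y, z axes.
In Python, from rig import readout, cams, bot gives the robot as it stands.
- The arm moves only by the shell command python3 -m inch 'ROWS'. ROWS is JSON, a list of rows, each a list of 5 numbers: the shift along the world's x, y, z in cm, then the turn about the world's z in degrees, then the finger opening in cm, from 0 to 8.7. In form: [[dx, dy, dz, twist, fingers], ...]. A call has 1 to 10 rows; each row is the pose to reach, as a shift and turn from the pose commanded when the call began; what a row does not reach only later rows make up. A row lasts 1/12 s, in which the tool goes at most 41.7 mm and 7.16 degrees, less where a joint would pass 70% of its speed; a pose out of reach is approached as far as the arm can. A call with a gripper value outside its range is refused whole. The fingers move at their own pace and stop on an object; the grip force is fixed at half the most. Time passes only in rows, so rows that repeat a pose let the fingers close. It gives the time, the measured TCP pose, the force, the opening and the grip force at its end, in the units of the state.
- readout.read_state(): the state, without advancing time (a new reading comes with each control period).
- cams.capture(name): name is "side" or "top" or "wrist"; returns a dict with "image" (480x640x3 uint8, blue, green, red), "intrinsics" (3x3 intrinsics, pixels), "k1" (the pictures are not rectified: a ray, as slopes to the right and down, at radius r is drawn at 1 + k1 r^2 times it, then the intrinsics apply), "xyz" and "rotation" of the camera in the world; the wrist camera has in their place "tool_from_camera" (4x4, takes a point from camera to tool coordinates, whose origin is the TCP and whose axes are the flange's). Camera axes: x right, y down, z forward; pixel columns grow to the right and rows downward; lengths in m; the calibration is good to about 2 mm. A picture is of the moment at which its call begins: read the wrist's pose just before it. There is no depth.
- bot.hand_in(): hands the job in; it is judged then, once.
The state is a dict: "time_s": time; "joint_positions": joint angles; "qvel": joint speeds; "tau": joint torques, N m; "position": TCP position; "tcp_rot": TCP orientation; "force": force on the tool from outside, world axes, zero at the start; "moment": the same for the moment, N m; "opening": opening from 0.0 (shut) to 1.0 (fully open); "grasp_force": force on a finger pad.
Only numpy, scipy, OpenCV 4.12 (cv2) and the standard library are available. Lean on these libraries where they do the work, as an engineer would, in place of code of your own. Each camera call takes 0.05 s, during which the arm holds its last target. There are 200 camera calls.

### The job

Slide the clear window of the grinding box fully open, then bring the copper statuette base inside up to the padded fence - flat back flush against the pad, centred on it, foot flat on the work plate - and keep it pressed there with a steady force of about 10 newtons (6 to 16), so that I can clamp it down. Ease it up, never ram it, and leave the other things in and around the box where they are. Your program finishes while you are still holding and pressing: do not let go.

Things in the scene. Friction and masses are not known exactly. Their poses are not given: they have to be found in the camera images.
- box: Bench grinding box, its +x roughly away from the robot. Origin: centre of its working bay, at bench level. Bay 340 (x) by 360 (y) mm inside, clear panels; window track up to 164 mm above the bench; steel work plate's top 20 mm above the bench. A filter housing adjoins on +y (y 184 to 533 mm). The clear window covers the bay and slides to box +y over the housing
- window_handle (a point): Middle of the grip bar of the window's handle: dark bar 14 by 14 mm, 110 mm long along box x, on legs at its ends (82 mm clear between), 22 mm free under it, its centre 29 mm above the pane and 180 mm above the bench. Moves with the window; shut: box-frame x -60, y -120 mm
- window (a joint): Travel of the clear window in m along box +y: 0 shut, 0.33 fully open against its end stop. Stays where it is left; takes about 3 N to move
- casting: Copper statuette base, loose on the work plate, 0.55 to 0.9 kg: foot 70 (x) by 100 (y) by 26 mm high, wave ribs on its front; above it a neck 32 mm wide (y), x -21 to +35 mm, up to 75 mm height, with flat sides to +y and -y. Origin: centre of the foot's underside. Its flat back, foot and neck in one plane, is at x = +35 mm and faces its own +x
- casting_back (a point): Middle of the casting's flat back, 13 mm above its underside: the face that goes against the pad
- fence: Steel fence on the work plate, at the bay's far side, somewhat turned. Origin: middle of the free pad's front face, at the plate's top. +x points into the pad, away from the robot: press along +x; y runs along the fence. Pad 120 mm wide, 8 to 60 mm above the plate; steel upright behind it 62 mm high. Hold-down straps with knobs, to 60 mm high, at y +-80 to 137, x 37 to 65 mm
- shoe (a joint): How far the fence's padded shoe is pushed back, in m: 0 free, stop at 0.016. It rides on two soft rubber buffers of 1.5 N per mm altogether, with no preload, so 10 N pushes it 6.7 mm back; it slides straight along fence +x and does not turn
- drum: Bystander in the bay: a brown sanding drum standing on the plate, 28 mm across, 26 mm high with a 24 mm shank up, towards the -y side panel. Origin: centre of its underside
- buff: Bystander in the bay: a dark rubber wheel lying flat, 36 mm across, 19 mm high with its hub, towards the +y side. Origin: centre of its underside
- statuette: Bystander on the bench: finished copper horse statuette about 200 mm high, on the robot's right of the box. Origin: centre of its underside
- wheel: Bystander on the bench: a flat abrasive wheel 100 mm across, 14 mm thick. Origin: centre of its underside
- tin: Bystander on the bench: a round open tin of bits, 170 mm across, 70 mm high, far right. Origin: centre of its underside
- pliers: Bystander on the bench: pliers lying flat, 190 mm long, 20 mm high, right of the robot. Origin: under the pivot

How it is judged:
By the outcome, as a careful person would: the job done as asked, in the order asked, and still so for the second after the job is handed in, while the arm keeps its last pose, push and grip.
It also fails if it takes over 51 s, if anything falls off the work surface, if the arm or the gripper's body presses on something with over 40 N, if the wrist force passes 120 N, or if a joint passes its speed limit or range.

## Working session

There is one attempt and no reset: what is moved stays moved. The work goes in short steps, Python scripts to look and compute and a shell command to move; the robot and the scene stay as the last step left them, time stands still between calls to the robot, and variables do not carry over. Pictures are saved under pics/ and viewed, at most 10 in all, crops included, and the job is handed in when it is done.

```bash
mkdir -p pics; ls; cat > h.py <<'E'
import numpy as np,cv2
from rig import readout,cams,bot
def cap(name,fn=None):
    s=readout.read_state();c=cams.capture(name);c['s']=s
    if 'tool_from_camera' in c:
        T=np.array(c['tool_from_camera']);R=np.array(s['tcp_rot'])
        c['rotation']=R@T[:3,:3];c['xyz']=np.array(s['position'])+R@T[:3,3]
    if fn: cv2.imwrite('pics/'+fn,c['image'])
    return c
def ray(c,uv):
    K=np.array(c['intrinsics']);k=c['k1']
    uv=np.atleast_2d(np.array(uv,float))
    p=cv2.undistortPoints(uv[:,None],K,np.array([k,0,0,0.]))[:,0]
    return np.c_[p,np.ones(len(p))]@np.array(c['rotation']).T
def onz(c,uv,z):
    d=ray(c,uv);o=np.array(c['xyz']);return o+d*((z-o[2])/d[:,2])[:,None]
def proj(c,P):
    q=(np.atleast_2d(P)-np.array(c['xyz']))@np.array(c['rotation'])
    s=q[:,:2]/q[:,2:];s=s*(1+c['k1']*(s**2).sum(1,keepdims=True))
    K=np.array(c['intrinsics']);return s*[K[0,0],K[1,1]]+K[:2,2]
E
python3 - <<'E'
from h import *
for n in ['top','side','wrist']:
    c=cap(n,n+'1.png');print(n,np.round(c['xyz'],3),np.round(c['rotation'],3).tolist(),c['k1'],np.array(c['intrinsics'])[[0,1,0,1],[0,1,2,2]])
s=c['s'];print(s['time_s'],s['tcp_rot'],s['force'],s['opening'],c['tool_from_camera'])
E
```

```text
pics
top [ 0.407 -0.244  0.992] [[-0.001, -0.997, 0.083], [-1.0, 0.003, 0.015], [-0.016, -0.083, -0.996]] -0.02467608510003079 [462.38616024 462.38616024 315.54005349 241.68044545]
side [0.659 0.204 0.95 ] [[-0.923, 0.333, -0.191], [0.384, 0.794, -0.471], [-0.005, -0.508, -0.861]] -0.0980941254321425 [455.78875504 455.78875504 325.2753961  241.98844257]
wrist [ 0.287 -0.561  0.384] [[0.338, -0.901, -0.272], [-0.941, -0.324, -0.097], [-0.001, 0.289, -0.957]] -0.07390895171833894 [359.5901516  359.5901516  321.02574969 237.98284288]
0.1 [[ 9.41148645e-01  3.37992776e-01 -3.34174254e-04]
 [ 3.37992771e-01 -9.41146723e-01  1.93214472e-03]
 [ 3.38543952e-04 -1.93138386e-03 -9.99998078e-01]] [-0.66277037 -0.09516047 -0.19385308] 1.000912655007151 [[ 4.37948369e-04 -9.57289943e-01 -2.89129335e-01  8.03650783e-02]
 [ 9.99999417e-01  1.34006756e-04  1.07102517e-03  5.91144051e-04]
 [-9.86536337e-04 -2.89129636e-01  9.57289444e-01 -1.62704504e-01]
 [ 0.00000000e+00  0.00000000e+00  0.00000000e+00  1.00000000e+00]]
```

View pics/top1.png

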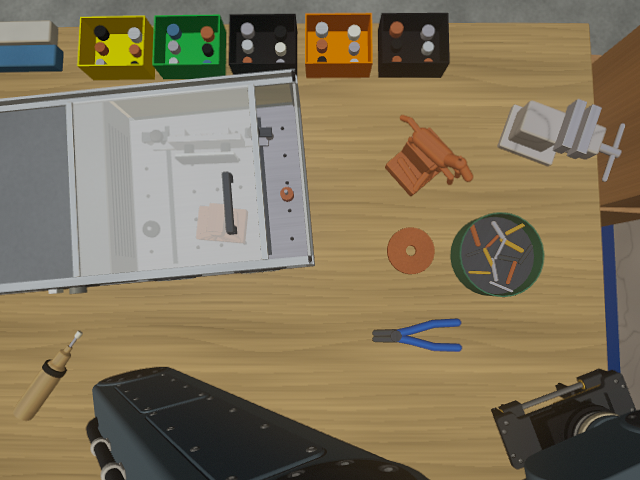

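View pics/side1.png

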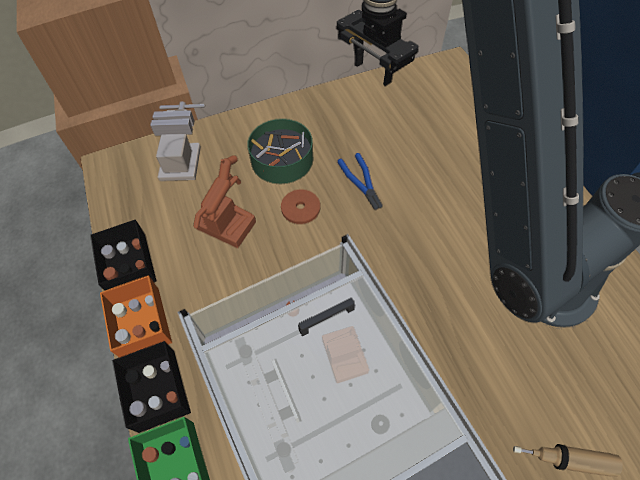

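The top view shows the handle bar around (228,203), the casting at (221,223), the drum at (287,193), the buff at (151,229) and the fence at about (205,150). The box is turned by about 5°, and the window already looks slightly open. In the side view the handle runs from (302,328) to (352,304).

```bash
python3 - <<'E'
from h import *
def bar(c,roi):
    u0,v0,u1,v1=roi;g=c['image'][v0:v1,u0:u1].max(2)
    m=(g<75).astype(np.uint8);n,l,st,ce=cv2.connectedComponentsWithStats(m)
    i=1+np.argmax(st[1:,4]);ys,xs=np.where(l==i)
    r=cv2.minAreaRect(np.c_[xs,ys].astype(np.float32));b=cv2.boxPoints(r)+[u0,v0]
    return r,b,st[i]
ct=cap('top');cs=cap('side')
for c,roi in((ct,(205,160,250,250)),(cs,(285,285,370,345))):
    r,b,st=bar(c,roi);print(r,st);
    P=onz(c,b,0.187);print(np.round(P,4).tolist(),'mean',P.mean(0))
# box right outer edge, top rim
print(np.round(onz(ct,[[296,72],[313,264],[262,85],[270,255]],.164),3))
E
```

```text
((27.0, 43.5), (61.0, 8.0), 90.0) [ 23  13   9  62 139]
[[0.5965, -0.0766, 0.187], [0.5964, -0.0909, 0.187], [0.4875, -0.0924, 0.187], [0.4875, -0.0782, 0.187]] mean [ 0.54197842 -0.08451324  0.187     ]
((41.40000915527344, 31.29999542236328), (12.521980285644531, 61.26826095581055), 63.43495178222656) [ 13  13  57  38 541]
[[0.6018, -0.0771, 0.187], [0.4912, -0.0878, 0.187], [0.4909, -0.064, 0.187], [0.6001, -0.0541, 0.187]] mean [ 0.54602444 -0.07074955  0.187     ]
[[ 0.793 -0.196  0.164]
 [ 0.435 -0.227  0.164]
 [ 0.768 -0.133  0.164]
 [ 0.452 -0.15   0.164]]
```

```bash
python3 -m inch '[[2,4,3,-7,8.7],[20,32,8,-15,8.7],[20,32,8,-15,8.7],[20,32,8,-15,8.7],[20,32,8,-15,8.7],[20,32,8,-15,8.7],[20,32,8,-15,8.7],[20,32,8,-15,8.7],[20,32,8,-15,8.7],[20,32,8,-15,8.7]]'
```

```text
time_s: 1.08
position: [0.4131, -0.2637, 0.3036]
tcp_rot: [[0.996, 0.087, 0.002], [0.087, -0.996, 0.001], [0.002, -0.001, -1.0]]
force: [-0.5, -0.1, -0.7]
opening: 1.002
grasp_force: 0.0
```

```bash
python3 -m inch '[[9,18,0,0,8.7],[9,18,0,0,8.7],[9,18,0,0,8.7],[9,18,0,0,8.7],[9,18,0,0,8.7],[9,18,0,0,8.7],[9,18,0,0,8.7]]'; python3 - <<'E'
from h import *
c=cap('wrist','w2.png')
E
```

```text
time_s: 1.67
position: [0.5015, -0.0865, 0.3025]
tcp_rot: [[0.996, 0.087, -0.0], [0.087, -0.996, -0.0], [-0.0, 0.0, -1.0]]
force: [0.4, -0.0, 0.1]
opening: 1.001
grasp_force: 0.0
```

View pics/w2.png

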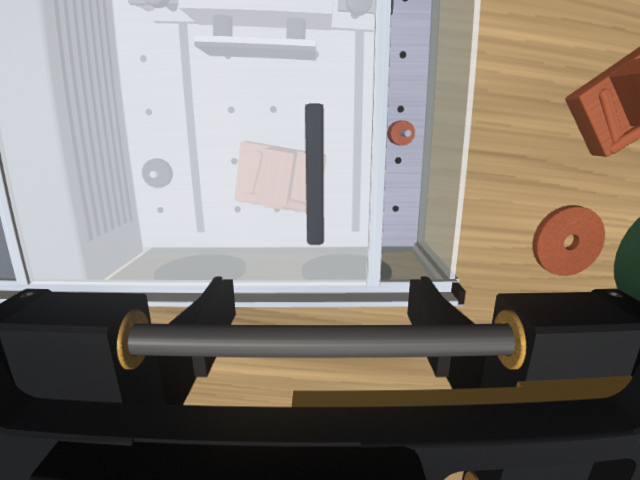

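The wrist view shows the bar from (314,104) to (315,244), the window's front edge at column 380, the drum at (401,132), and the casting at about (275,176) under the pane.

```bash
python3 - <<'E'
from h import *
c=cap('wrist');g=c['image'][90:255,290:340].max(2)
n,l,st,ce=cv2.connectedComponentsWithStats((g<85).astype(np.uint8));i=1+np.argmax(st[1:,4]);ys,xs=np.where(l==i)
r=cv2.minAreaRect(np.c_[xs,ys].astype(np.float32));b=cv2.boxPoints(r)+[290,90];print(r,st[i])
P=onz(c,b,.187);print(np.round(P,4).tolist(),P.mean(0))
print(np.round(onz(c,[[380,20],[377,280]],.164),4), np.round(onz(c,[[401,132]],.046),4))
E
```

```text
((28.87929916381836, 83.35082244873047), (12.777204513549805, 138.42332458496094), 3.7313966751098633) [ 18  14  14 139 294]
[[0.4934, -0.0786, 0.187], [0.5998, -0.0771, 0.187], [0.6, -0.0865, 0.187], [0.4936, -0.0889, 0.187]] [ 0.54667589 -0.08277621  0.187     ]
[[ 0.6668 -0.1193  0.164 ]
 [ 0.4553 -0.1436  0.164 ]] [[ 0.5874 -0.1719  0.046 ]]
```

```bash
python3 -m inch '[[4.4,0.5,-4,1,8.7],[4.4,0.5,-8,1,8.7],[4.4,0.5,-11,1,8.7],[4.4,0.5,-13,1,8.7],[4.4,0.5,-14.1,1,8.7],[4.4,0.5,-14.1,1,5],[4.4,0.5,-14.1,1,1],[4.4,0.5,-14.1,1,1],[4.4,0.5,-14.1,1,1],[4.4,0.5,-14.1,1,1]]';python3 -m inch '[[0,0,0,0,1],[0,0,0,0,1],[0,0,0,0,1]]'
```

```text
time_s: 2.6
position: [0.546, -0.0839, 0.163]
tcp_rot: [[0.995, 0.1, 0.003], [0.1, -0.995, -0.001], [0.003, 0.001, -1.0]]
force: [0.3, -0.6, -0.1]
opening: 0.707
grasp_force: 0.0
time_s: 2.85
position: [0.5455, -0.0831, 0.162]
tcp_rot: [[0.995, 0.1, 0.001], [0.1, -0.995, -0.0], [0.001, 0.0, -1.0]]
force: [-0.8, -0.4, -0.5]
opening: 0.478
grasp_force: 0.0
```

```bash
python3 -m inch '[[0,0,0,0,1],[0,0,0,0,1],[0,0,0,0,1],[0,0,0,0,1],[0,0,0,0,1]]'
```

```text
time_s: 3.27
position: [0.5452, -0.0826, 0.1616]
tcp_rot: [[0.995, 0.1, -0.0], [0.1, -0.995, 0.001], [-0.0, -0.001, -1.0]]
force: [-0.1, 2.1, 1.1]
opening: 0.154
grasp_force: 30.0
```

```bash
python3 -m inch '[[-0.1,1,0,0,1],[-0.3,3,0,0,1],[-0.5,5,0,0,1],[-0.75,7.5,0,0,1],[-1,10,0,0,1],[-1.25,12.5,0,0,1],[-1.5,15,0,0,1],[-1.75,17.5,0,0,1],[-1.9,19,0,0,1],[-2,20,0,0,1]]'
```

```text
time_s: 4.1
position: [0.5269, 0.1178, 0.1616]
tcp_rot: [[0.995, 0.102, 0.004], [0.102, -0.995, -0.001], [0.004, 0.002, -1.0]]
force: [4.7, -3.3, -4.0]
opening: 0.157
grasp_force: 30.0
```

```bash
python3 -m inch '[[-0.1,1,0,0,1],[-0.2,2,0,0,1],[-0.3,3,0,0,1],[-0.4,4,0,0,1],[-0.45,4.5,0,0,1],[-0.5,5,0,0,1]]'
```

```text
time_s: 4.6
position: [0.5224, 0.1664, 0.1615]
tcp_rot: [[0.995, 0.1, 0.004], [0.1, -0.995, -0.001], [0.004, 0.002, -1.0]]
force: [4.7, -2.8, -4.1]
opening: 0.157
grasp_force: 30.0
```

```bash
python3 -m inch '[[-0.05,0.5,0,0,1],[-0.1,1,0,0,1],[-0.13,1.3,0,0,1],[-0.16,1.6,0,0,1],[-0.18,1.8,0,0,1],[-0.2,2,0,0,1]]'
```

```text
time_s: 5.1
position: [0.5209, 0.1826, 0.1616]
tcp_rot: [[0.995, 0.103, 0.005], [0.103, -0.995, -0.008], [0.004, 0.009, -1.0]]
force: [6.7, -18.4, -3.3]
opening: 0.155
grasp_force: 30.1
```

```bash
python3 -m inch '[[-0.02,0.2,0,0,1],[-0.04,0.4,0,0,1],[-0.06,0.6,0,0,1],[-0.08,0.8,0,0,1],[-0.1,1,0,0,1]]'
```

```text
time_s: 5.52
position: [0.5208, 0.1826, 0.1614]
tcp_rot: [[0.994, 0.108, 0.004], [0.108, -0.994, -0.027], [0.001, 0.028, -1.0]]
force: [8.9, -46.6, -3.2]
opening: 0.16
grasp_force: 30.2
```

The window is at its stop. I'll unload, release and rise.

```bash
python3 -m inch '[[0.05,-0.5,0,0,1],[0.12,-1.2,0,0,1],[0.12,-1.2,0,0,1],[0.12,-1.2,0,0,4],[0.12,-1.2,0,0,4],[0.12,-1.2,0,0,4],[0.12,-1.2,0,0,4],[0.12,-1.2,0,0,4],[0.12,-1.2,2,0,4],[0.12,-1.2,5,0,4]]'; python3 -m inch '[[0,0,4,0,8.7],[0,0,8,0,8.7],[-2,-4,11,0,8.7],[-2,-8,15,0,8.7],[-2,-12,15,0,8.7],[-2,-16,15,0,8.7],[-2,-18,15,0,8.7],[-2,-18,15,0,8.7],[-2,-18,15,0,8.7]]'
python3 - <<'E'
from h import *
c=cap('wrist','w3.png');c=cap('top','t3.png')
E
```

```text
time_s: 6.35
position: [0.5155, 0.1848, 0.2093]
tcp_rot: [[0.995, 0.101, -0.009], [0.101, -0.995, -0.001], [-0.009, 0.0, -1.0]]
force: [0.5, 0.1, -0.1]
opening: 0.45
grasp_force: 0.0
time_s: 7.1
position: [0.4982, 0.0034, 0.3617]
tcp_rot: [[0.995, 0.097, -0.0], [0.097, -0.995, 0.0], [0.0, -0.0, -1.0]]
force: [0.4, -0.1, 1.0]
opening: 0.981
grasp_force: 0.0
```

View pics/w3.png

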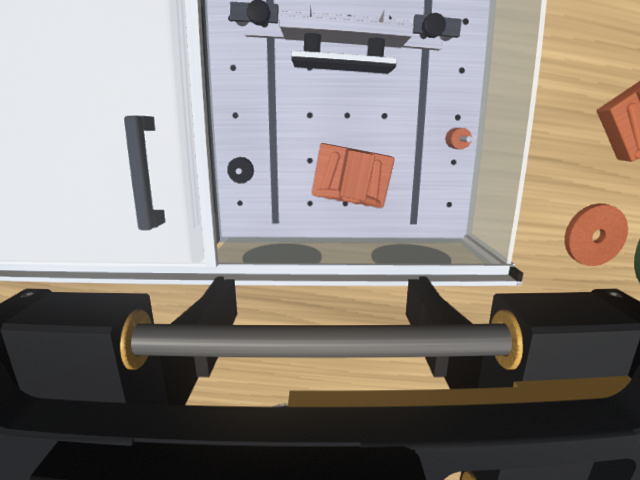

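The window is clear of the bay. The casting is at (353,176) with its back edge running roughly (322,143)–(394,157), and the fence shoe is at (345,62). I'll take a magnified crop.

```bash
python3 - <<'E'
import cv2
i=cv2.imread('pics/w3.png')[0:220,270:470];cv2.imwrite('pics/w3c.png',cv2.resize(i[:200],(800,800))[:0+600] if 0 else cv2.resize(i[30:],None,fx=3.1,fy=3.1,interpolation=cv2.INTER_CUBIC))
E
```

```text
(no output)
```

View pics/w3c.png

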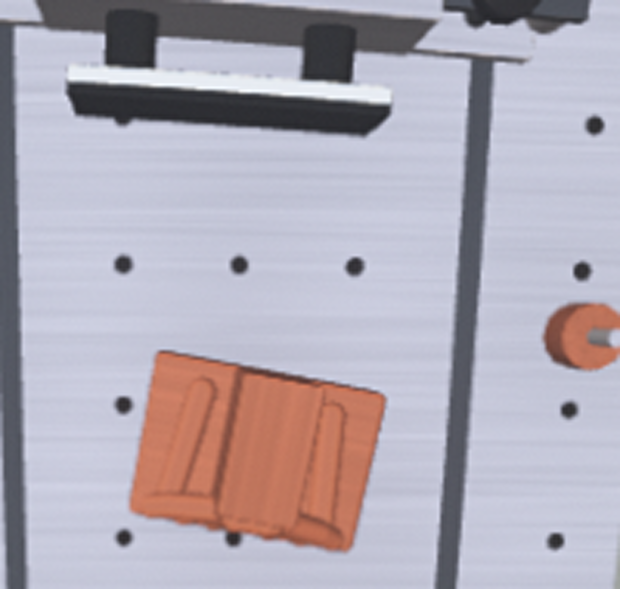

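The crop shows the pad's front top edge from (68,85) to (390,103) and its bottom edge from (75,113) to (362,133). The foot's top corners are at (160,352), (385,395), (350,550) and (130,510).

```bash
cat >> h.py <<'E'
def rep(c,crop,s,off,z):
    return onz(c,np.array(crop,float)/s+off-0.35,z)
def line(c,a,b,test,z):
    """sub-pixel edge between image points a and b (searched +-6 px across), fitted, cast on plane z"""
E
python3 - <<'E'
from h import *
c=cap('wrist');o=np.array([270,30.])
def ang(p,q): d=q-p;return np.degrees(np.arctan2(d[1],d[0]))
pt=rep(c,[[68,85],[390,103]],3.1,o,.080);pb=rep(c,[[75,113],[364,133]],3.1,o,.028)
for n,p in(('pt',pt),('pb',pb)):
    print(n,np.round(p,4).tolist(),np.round(p.mean(0),4),np.linalg.norm(p[1]-p[0]),'fence yaw',ang(p[0],p[1])+90)
f=rep(c,[[160,352],[385,395],[350,550],[130,510]],3.1,o,.046)
print(np.round(f,4).tolist(),'back yaw',ang(f[0],f[1])+90,'front',ang(f[3],f[2])+90,'sideL',ang(f[3],f[0]),'sideR',ang(f[2],f[1]))
print('len',np.linalg.norm(f[0]-f[1]),np.linalg.norm(f[1]-f[2]),np.linalg.norm(f[0]-f[3]),'centre',f.mean(0),'back',f[:2].mean(0))
E
```

```text
pt [[0.6554, 0.0547, 0.08], [0.6617, -0.0641, 0.08]] [ 0.6586 -0.0047  0.08  ] 0.11894973915952917 fence yaw 3.0370259682644445
pb [[0.6539, 0.0558, 0.028], [0.6586, -0.064, 0.028]] [ 0.6563 -0.0041  0.028 ] 0.11992453217063577 fence yaw 2.2618520389594607
[[0.5617, 0.0112, 0.046], [0.554, -0.085, 0.046], [0.4864, -0.08, 0.046], [0.4941, 0.0174, 0.046]] back yaw -4.565001949480788 front -4.551933133394414 sideL -5.226696475115626 sideR -4.219974612499262
len 0.09654384038773921 0.06781929486001174 0.06784488243516767 centre [ 0.52405969 -0.03412797  0.046     ] back [ 0.55785924 -0.03692071  0.046     ]
```

```bash
python3 -m inch '[[1,-1,-3,-5,8.7],[3.3,-3.8,-6,-10.2,8.7],[3.3,-3.8,-10,-10.2,8.7],[3.3,-3.8,-14,-10.2,8.7],[3.3,-3.8,-18,-10.2,8.7],[3.3,-3.8,-21,-10.2,8.7],[3.3,-3.8,-23,-10.2,8.7],[3.3,-3.8,-24,-10.2,8.7],[3.3,-3.8,-24,-10.2,8.7],[3.3,-3.8,-24,-10.2,8.7]]'
python3 - <<'E'
from h import *
c=cap('wrist','w4.png');print(c['s']['position'])
for z,n in((.095,'necktop'),(.046,'foot')):
  R=np.array([[.9968,.0802],[-.0802,.9968]])
  for p in ([-.021,.016],[.035,.016],[.035,-.016],[-.021,-.016]) if n=='necktop' else ([.035,.05],[.035,-.05]):
    q=R@p+[.524,-.0341];print(n,np.round(proj(c,[[q[0],q[1],z]]),1))
E
```

```text
time_s: 8.08
position: [0.5319, -0.0322, 0.1217]
tcp_rot: [[0.997, -0.076, 0.0], [-0.076, -0.997, 0.0], [0.0, -0.0, -1.0]]
force: [-0.0, -0.2, 0.7]
opening: 0.995
grasp_force: 0.0
[ 0.53193271 -0.03219456  0.12172222]
necktop [[297.4 321.9]]
necktop [[295.9 231.2]]
necktop [[354.3 231.4]]
necktop [[351.2 322.1]]
foot [[250.7 211.5]]
foot [[397.7 212.2]]
```

View pics/w4.png

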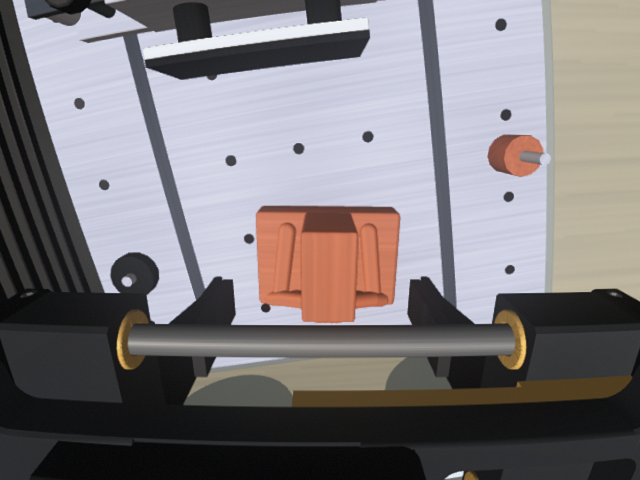

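The neck's top back edge is at (301–355,232), about 3 px right of the prediction, so I'll shift -y by 3.5 mm. The fingers straddle the neck clear of the foot's ribs.

```bash
python3 -m inch '[[0,-0.35,-2,0,8.7],[0,-0.35,-4,0,8.7],[0,-0.35,-5.5,0,8.7],[0,-0.35,-6.7,0,8.7],[0,-0.35,-6.7,0,8.7],[0,-0.35,-6.7,0,5],[0,-0.35,-6.7,0,3],[0,-0.35,-6.7,0,2.8],[0,-0.35,-6.7,0,2.5],[0,-0.35,-6.7,0,2.5]]'; python3 -m inch '[[0,0,0,0,2],[0,0,0,0,2],[0,0,0,0,2],[0,0,0,0,2],[0,0,0,0,2],[0,0,0,0,2]]'
```

```text
time_s: 8.97
position: [0.532, -0.0368, 0.0554]
tcp_rot: [[0.997, -0.077, 0.002], [-0.077, -0.997, -0.0], [0.002, 0.0, -1.0]]
force: [-0.2, 0.7, -0.0]
opening: 0.705
grasp_force: 0.0
time_s: 9.47
position: [0.5314, -0.0366, 0.0545]
tcp_rot: [[0.997, -0.078, -0.0], [-0.078, -0.997, 0.0], [-0.0, -0.0, -1.0]]
force: [-0.1, 0.3, 0.2]
opening: 0.365
grasp_force: 30.0
```

Gripped, at 31.8 mm. Next I'll measure the pad face precisely from w4 and w3.

```bash
cat > pad.py <<'E'
from h import *
def pad(c,c0,c1,r0,r1):
    g=c['image'].max(2).astype(int);E=[];F=[]
    for u in range(c0,c1):
        col=g[r0:r1,u]
        w=[v for v in range(1,len(col)) if col[v-1]>=130>col[v]]
        if not w: continue
        v=w[0];E.append((u,r0+v-1+(col[v-1]-130)/(col[v-1]-col[v])))
        e=[k for k in range(v+1,len(col)) if col[k-1]<130<=col[k]]
        if e: k=e[0];F.append((u,r0+k-1+(130-col[k-1])/(col[k]-col[k-1])))
    for n,Q,z in(('top',E,.08),('bot',F,.028)):
        P=onz(c,Q,z)[:,:2]
        for _ in range(3):
            a,b=np.polyfit(P[:,1],P[:,0],1);r=P[:,0]-a*P[:,1]-b;P=P[abs(r)<max(.0015,2*np.median(abs(r)))]
        print(n,len(P),'yaw',np.degrees(np.arctan(-a)),'x at y=-.005:',b-a*.005,'y range',P[:,1].max(),P[:,1].min())
E
python3 - <<'E'
from pad import *
c=cap('wrist')  # calibration holder
def fake(fn,pos,rot):
    d=dict(c);d['image']=cv2.imread(fn);T=np.array(c['tool_from_camera']);R=np.array(rot);d['rotation']=R@T[:3,:3];d['xyz']=np.array(pos)+R@T[:3,3];return d
pad(fake('pics/w4.png',[.5319,-.0322,.1217],[[.9971,-.076,0],[-.076,-.9971,0],[0,0,-1]]),150,365,22,95)
pad(fake('pics/w3.png',[.4982,.0034,.3617],[[.9953,.097,0],[.097,-.9953,0],[0,0,-1]]),294,394,48,80)
cv2.imwrite('pics/w5.png',c['image'][:300])
E
```

```text
top 213 yaw 1.9645937004438523 x at y=-.005: 0.6592430282688483 y range 0.04934051284423604 -0.06476504485259264
bot 155 yaw 1.7746856214837385 x at y=-.005: 0.6555022118530455 y range 0.05586682433849096 -0.06797929644445178
top 99 yaw 1.9510997716518552 x at y=-.005: 0.6594954890234208 y range 0.04932809500960418 -0.0642173443864603
bot 90 yaw 2.0576066488877913 x at y=-.005: 0.6559232612706355 y range 0.05281703224798345 -0.06819714946886861
```

View pics/w5.png

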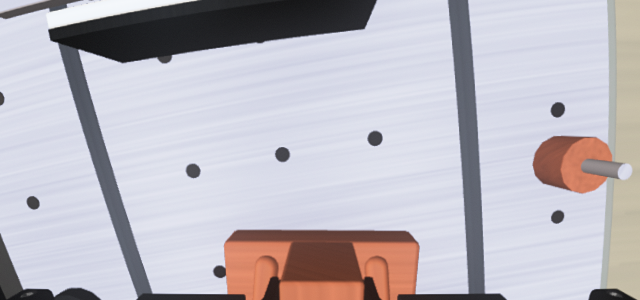

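```bash
python3 -m inch '[[0.5,0.1,-0.05,1,2],[1.3,0.4,-0.05,2,2],[2.2,0.7,-0.05,3,2],[3.2,1,-0.05,4,2],[4.2,1.4,-0.05,5,2],[5.2,1.8,-0.05,6,2],[6.2,2.2,-0.05,6.4,2],[7.2,2.6,-0.05,6.4,2],[7.8,2.8,-0.05,6.4,2],[7.8,2.8,-0.05,6.4,2]]'
python3 - <<'E'
from h import *
c=cap('wrist','w6.png');c=cap('side','s6.png');c=cap('top','t6.png')
s=c['s'];print(s['position'],s['force'])
a=cv2.imread('pics/s6.png')[330:450,220:400];b=cv2.imread('pics/t6.png')[120:240,140:320]
cv2.imwrite('pics/st6.png',np.hstack([cv2.resize(x,None,fx=2.2,fy=2.2,interpolation=cv2.INTER_CUBIC) for x in(a,b)]))
w=cv2.imread('pics/w6.png')[0:300]
cv2.imwrite('pics/all6.png',np.vstack([w,cv2.resize(cv2.imread('pics/st6.png'),(640,213))]))
E
```

```text
time_s: 10.35
position: [0.6079, -0.0084, 0.0546]
tcp_rot: [[0.999, 0.035, -0.005], [0.035, -0.999, -0.0], [-0.005, -0.0, -1.0]]
force: [-5.7, -0.1, 7.5]
opening: 0.371
grasp_force: 30.0
[ 0.6078834  -0.0084279   0.05455629] [-4.36257031  1.01829164  7.33083432]
```

View pics/all6.png

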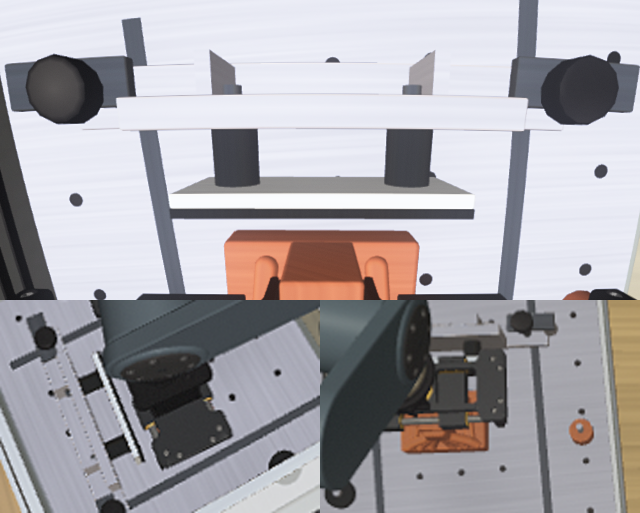

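The wrist view shows the pad's front at rows 194–218 (columns 170–474), parallel to the casting's back at row 231 (columns 225–418). Both are centred near column 322. I'll check this with numbers.

```bash
python3 - <<'E'
from pad import *
c=cap('wrist');pad(c,178,465,200,225);print('tool yaw',np.degrees(np.arctan2(c['s']['tcp_rot'][1][0],c['s']['tcp_rot'][0][0])))
g=c['image'].astype(int)
# pad ends along bright top stripe row 200 and casting ends (orange mask) rows 245-270
r=g[198:206].max(2).mean(0);m=((g[:,:,2]-g[:,:,0])>50)
d=g[213:216].max(2).mean(0)<90;u=np.where(d[150:490])[0]+150;print('pad dark cols',u.min(),u.max())
for v in(214,):
    P=onz(c,[[u.min()-.5,v],[u.max()+.5,v]],.075);print(P,P.mean(0))
for v in(242,255):
    k=np.where(m[v,200:440])[0]+200;P=onz(c,[[k.min()-.5,v],[k.max()+.5,v]],.046);print(k.min(),k.max(),P[:,:2].tolist(),P.mean(0))
B=[(u,np.where(m[215:260,u])[0].min()+215-.5) for u in range(240,405)]
P=onz(c,B,.046);a,b=np.polyfit(P[:,1],P[:,0],1);print('casting yaw',np.degrees(np.arctan(-a)),'back x',np.median(P[:,0]))
E
```

```text
top 287 yaw 1.9175756108347155 x at y=-.005: 0.6590738102363611 y range 0.04910928707207173 -0.0633364673212577
bot 287 yaw 1.9076375559779426 x at y=-.005: 0.6425346547796263 y range 0.07043145369653142 -0.08588327174298875
tool yaw 2.013256026427833
pad dark cols 170 472
[[ 0.6536399   0.05487351  0.075     ]
 [ 0.65804637 -0.06932366  0.075     ]] [ 0.65584313 -0.00722508  0.075     ]
225 416 [[0.6328898628792147, 0.04038604070497149], [0.6363008553333437, -0.05585108965108512]] [ 0.63459536 -0.00773252  0.046     ]
225 417 [[0.6259554223723721, 0.040693042054403036], [0.6294215466466504, -0.05715713923742212]] [ 0.62768848 -0.00823205  0.046     ]
casting yaw 1.4977054366423455 back x 0.6404676364990877
```

```bash
python3 -m inch '[[0,0,0.03,0,2],[0.3,0.01,0.03,0,2],[0.6,0.02,0.03,0,2],[0.9,0.03,0.03,0,2],[1.1,0.04,0.03,0,2],[1.1,0.04,0.03,0,2],[1.1,0.04,0.03,0,2]]'; python3 -m inch '[[0.2,0.01,0,0,2],[0.4,0.01,0,0,2],[0.4,0.01,0,0,2],[0.4,0.01,0,0,2]]'
```

```text
time_s: 11.13
position: [0.617, -0.0079, 0.0547]
tcp_rot: [[0.999, 0.035, -0.008], [0.035, -0.999, 0.001], [-0.008, -0.001, -1.0]]
force: [-8.4, -0.8, 9.2]
opening: 0.365
grasp_force: 30.0
time_s: 11.47
position: [0.62, -0.0078, 0.0547]
tcp_rot: [[0.999, 0.035, -0.01], [0.035, -0.999, 0.001], [-0.01, -0.001, -1.0]]
force: [-8.6, -0.1, 10.7]
opening: 0.361
grasp_force: 30.0
```

```bash
python3 -m inch '[[0,0,0.04,0,2],[0,0,0.08,0,2],[0,0,0.08,0,2],[0,0,0.08,0,2]]'
```

```text
time_s: 11.8
position: [0.6228, -0.0079, 0.0546]
tcp_rot: [[0.999, 0.034, -0.004], [0.034, -0.999, 0.001], [-0.004, -0.001, -1.0]]
force: [-4.3, 0.5, 1.0]
opening: 0.365
grasp_force: 30.0
```

```bash
python3 -m inch '[[0.15,0,0,0,2],[0.3,0.01,0,0,2],[0.3,0.01,0,0,2],[0.3,0.01,0,0,2]]'; python3 -m inch '[[0.15,0,0,0,2],[0.3,0.01,0,0,2],[0.3,0.01,0,0,2],[0.3,0.01,0,0,2]]'
```

```text
time_s: 12.13
position: [0.6282, -0.0081, 0.0546]
tcp_rot: [[0.999, 0.034, 0.001], [0.034, -0.999, 0.0], [0.001, -0.0, -1.0]]
force: [-0.6, -0.5, -5.6]
opening: 0.364
grasp_force: 30.0
time_s: 12.47
position: [0.63, -0.008, 0.0546]
tcp_rot: [[0.999, 0.035, -0.001], [0.035, -0.999, -0.0], [-0.001, 0.0, -1.0]]
force: [-1.6, -1.6, -7.1]
opening: 0.365
grasp_force: 30.0
```

```bash
python3 -m inch '[[0,0,-0.05,0,2],[0.1,0,-0.05,0,2],[0.2,0.01,-0.05,0,2],[0.2,0.01,-0.05,0,2],[0.2,0.01,-0.05,0,2]]'; python3 - <<'E'
from h import *
c=cap('wrist','w7.png');cv2.imwrite('pics/w7c.png',c['image'][150:290,140:500]); print(c['s']['force'])
cv2.imwrite('pics/w7c.png',cv2.resize(c['image'][150:290,140:500],None,fx=2.2,fy=2.2))
E
```

```text
time_s: 12.88
position: [0.6311, -0.008, 0.0546]
tcp_rot: [[0.999, 0.035, -0.003], [0.035, -0.999, -0.0], [-0.003, 0.0, -1.0]]
force: [-6.3, -0.9, -1.4]
opening: 0.365
grasp_force: 30.0
[-6.26762356 -0.88714159 -1.40034817]
```

View pics/w7c.png

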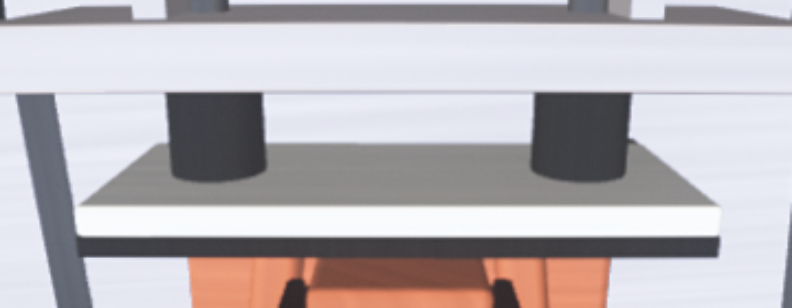

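```bash
cat > chk.py <<'E'
from h import *
def chk():
    c=cap('wrist');g=c['image'].max(2).astype(int);im=c['image'].astype(int)
    E=[]
    for u in list(range(190,222))+list(range(425,455)):   # bright->dark edge, front of white top; then dark->plate
        col=g[230:300,u];w=[v for v in range(1,len(col)) if col[v-1]>=130>col[v]]
        if not w: continue
        v=w[0];E.append((u,230+v-1+(col[v-1]-130)/max(1,(col[v-1]-col[v]))))
    P=onz(c,E,.08);a,b=np.polyfit(P[:,1],P[:,0],1)
    s=c['s'];T=s['tcp_rot'];print('white front edge x@y=-.0055: %.4f yaw %.2f | tool x %.4f yaw %.2f tilt x %.2f y %.2f deg'%(b-.0055*a,np.degrees(np.arctan(-a)),s['position'][0],np.degrees(np.arctan2(T[1][0],T[0][0])),np.degrees(T[0][2]),np.degrees(T[1][2])),'F',np.round(s['force'],1),'t',s['time_s'])
    d=g[262:266].mean(0);
    return c
E
python3 - <<'E'
from chk import *
c=chk();print('neck top back edge', onz(c,[[321,281.8]],.095),'pad top front', onz(c,[[321,267.3]],.080))
E
```

```text
white front edge x@y=-.0055: 0.6619 yaw 1.99 | tool x 0.6311 yaw 1.98 tilt x -0.17 y -0.01 deg F [-5.2 -1.9 -2.4] t 12.9333
neck top back edge [[ 0.65798012 -0.00757168  0.095     ]] pad top front [[ 0.65777801 -0.00759027  0.08      ]]
```

```bash
python3 -m inch '[[0.1,0,0,0,2],[0.2,0.01,0,0,2],[0.3,0.01,0,0,2],[0.3,0.01,0,0,2],[0.3,0.01,0,0,2]]'; python3 - <<'E'
from chk import *
chk()
E
```

```text
time_s: 13.4
position: [0.6325, -0.0079, 0.0547]
tcp_rot: [[0.999, 0.035, -0.007], [0.035, -0.999, -0.0], [-0.007, -0.0, -1.0]]
force: [-8.3, -1.9, 0.6]
opening: 0.366
grasp_force: 30.0
white front edge x@y=-.0055: 0.6633 yaw 1.96 | tool x 0.6325 yaw 1.98 tilt x -0.37 y -0.00 deg F [-8.3 -1.9  0.6] t 13.4
```

```bash
python3 -m inch '[[0.1,0,0.01,0,2],[0.2,0.01,0.01,0,2],[0.3,0.01,0.02,0,2],[0.4,0.01,0.02,0,2],[0.45,0.02,0.02,0,2],[0.45,0.02,0.02,0,2],[0.45,0.02,0.02,0,2],[0.45,0.02,0.02,0,2]]'; python3 - <<'E'
from chk import *
chk()
E
```

```text
time_s: 14.12
position: [0.6345, -0.0078, 0.0548]
tcp_rot: [[0.999, 0.035, -0.012], [0.035, -0.999, 0.0], [-0.012, -0.0, -1.0]]
force: [-11.8, -3.2, 4.7]
opening: 0.365
grasp_force: 30.0
white front edge x@y=-.0055: 0.6655 yaw 1.96 | tool x 0.6345 yaw 1.99 tilt x -0.68 y 0.00 deg F [-11.8  -3.2   4.7] t 14.1167
```

```bash
python3 -m inch '[[0,-0.03,0.03,0,2],[0,-0.05,0.06,0,2],[0,-0.05,0.06,0,2],[0,-0.05,0.06,0,2],[0,-0.05,0.06,0,2],[0,-0.05,0.06,0,2]]'; python3 - <<'E'
from chk import *
chk()
E
```

```text
time_s: 14.67
position: [0.6345, -0.0078, 0.0548]
tcp_rot: [[0.999, 0.035, -0.012], [0.035, -0.999, 0.001], [-0.012, -0.001, -1.0]]
force: [-12.2, -1.7, 1.3]
opening: 0.363
grasp_force: 30.0
white front edge x@y=-.0055: 0.6655 yaw 1.96 | tool x 0.6345 yaw 1.99 tilt x -0.68 y 0.04 deg F [-12.2  -1.7   1.3] t 14.6667
```

```bash
python3 -m inch '[[0,0,0,0,2],[0,0,0,0,2],[0,0,0,0,2],[0,0,0,0,2],[0,0,0,0,2],[0,0,0,0,2],[0,0,0,0,2],[0,0,0,0,2],[0,0,0,0,2],[0,0,0,0,2]]'; python3 - <<'E'
from chk import *
c=chk();t=cap('top','t9.png')
a=cv2.resize(t['image'][60:300,0:480],(640,320));w=c['image'][100:300]
cv2.imwrite('pics/f9.png',np.vstack([a,w]))
E
```

```text
time_s: 15.55
position: [0.6345, -0.0078, 0.0548]
tcp_rot: [[0.999, 0.035, -0.012], [0.035, -0.999, 0.001], [-0.012, -0.001, -1.0]]
force: [-12.0, -2.0, 0.5]
opening: 0.365
grasp_force: 30.0
white front edge x@y=-.0055: 0.6655 yaw 1.96 | tool x 0.6345 yaw 1.99 tilt x -0.68 y 0.04 deg F [-12.   -2.    0.5] t 15.55
```

View pics/f9.png

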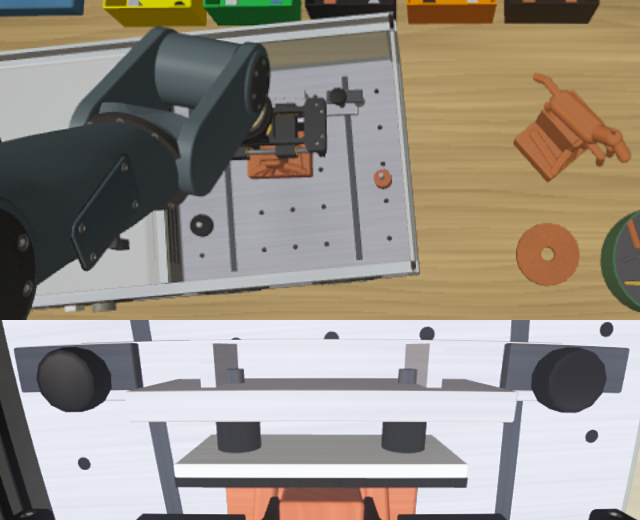

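The window is open, and the drum (382,178) and buff (201,225) are undisturbed. The casting sits centred and square on the pad, and the push is steady.

```bash
python3 -c "
from rig import bot
print(bot.hand_in())"
```

```text
the job is handed in; nothing more can be done
None
```

The window is fully open against its stop, and I handed in still gripping the casting, square and centred on the pad to within about 1 mm and pressing steadily with about 10 N (shoe pushed back 6.4 mm, wrist force 12 N including friction); the gripper leans 0.7° under the push, so the foot may be up to about that far from flat, which I could not see directly.

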